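# Load a piece of aluminium tube into the drilling jig and lock the quarter-turn clamp

### The arm

A 6-joint arm with a two-finger parallel gripper is mounted at the origin on a cart in front of the work surface, level with it; the furniture and walls round the work are solid. World frame = base frame: x ahead of the robot, y to its left, z up, the work surface at z = 0. Lengths are in m, angles in rad, forces in N, time in s.
With the tool pointing down it reaches from about 0.25 to 0.775 m from the base axis. Payload 8.9 kg.
Tool frame: the origin (TCP) lies between the finger pads; the fingertips stand 19 mm ahead of it and the grasp point (between the pads) is the TCP; z points along the fingers, y is the line along which they close (so a half turn about z gives the same grasp; the last joint's range is limited). The gripper opens to 85 mm and grips with 20 to 120 N. Pads are 22 mm wide; open, the fingers measure 114 mm over their backs; the gripper's body (76 mm by 85 mm) begins 54 mm behind the grasp point. The pads swing forward as they close: fully open they stand 13 mm farther back than shut.
Start: joints at [-1.335, 0.291, -0.153, 1.127, 0, 1.431], TCP at [0.192, -0.489, 0.221] pointing down, gripper open.
Joint ranges: [-2.52, 2.52], [-0.91, 1.74], [-1.3, 1.37], [-1.96, 2.02], [-1.52, 1.47], [-3.14, 3.14]. Speed limits (rad/s): [2.22, 2.22, 2.79, 3.14, 3.14, 3.14].

### API

Orientations are given as a unit quaternion [x, y, z, w].
In Python, from station import telemetry, imaging, job gives the robot as it stands.
- The arm moves only by the tool jog_arm, never from a script. Its argument "series" is a list of rows, each a list of 2 entries, a list of its own where there are three numbers: the shift along the world's x, y, z normalised to -1 to 1, where 1 is 0.2 m, then the turn, a rotation vector about the world's x, y, z normalised to -1 to 1, where 1 is 180 degrees. In form: [[[x, y, z], [rx, ry, rz]], ...]. A call has 1 to 10 rows; each row is the pose to reach, as a shift and turn from the pose commanded when the call began, turning the shorter way round; what a row does not reach only later rows make up. A row lasts 1/8 s, in which the tool goes at most 62.5 mm and 10.7 degrees, less where a joint would pass 70% of its speed; a pose out of reach is approached as far as the arm can. A call with a number of a shift or a turn outside -1 to 1 is refused whole. A call with a gripper value outside its range is refused whole. "grip" is the closure, from -1 (fully open) to 1 (shut), set as the call begins (left out, the last holds). The fingers move at their own pace and stop on an object; "grip_force" is the grip in N (left out, the last holds). Time passes only in rows, so rows that repeat a pose let the fingers close. It gives the time, the measured TCP pose, the force, the opening and the grip force at its end, in the units of the state.
- telemetry.state(): the state, without advancing time (a new reading comes with each control period).
- imaging.snapshot(name): name is "scene" or "side" or "wrist"; returns the picture (400x640x3 uint8, red, green, blue); there is no depth.
- imaging.camera_info(name): a dict with "K" (3x3 intrinsics, pixels), "world_from_camera" (4x4, takes a point from camera to world coordinates). Camera axes: x right, y up, looking along -z (the intrinsics and any distortion apply to the point x, -y, -z); pixel columns grow to the right and rows downward; lengths in m; the calibration is good to about 2 mm. The wrist camera is an equidistant fisheye: a pixel r from the principal point sees the ray r / f radians off the axis. A picture is of the moment at which its call begins: read the wrist's pose just before it. camera_info takes no time and is no camera call; for the wrist camera it gives the pose at the moment of the call.
- job.finish_job(): hands the job in; it is judged then, once.
The state is a dict: "time": time; "qpos": joint angles; "joint_vel": joint speeds; "effort": joint torques, N m; "eef_pos": TCP position; "ee_rot": TCP orientation; "wrist_force": force on the tool from outside, world axes, zero at the start; "torque": the same for the moment, N m; "grip_width": finger opening in m; "grasp_force": force on a finger pad.
Only numpy, scipy, OpenCV 4.12 (cv2) and the standard library are available. Lean on these libraries where they do the work, as an engineer would, in place of code of your own. Each camera call takes 0.05 s, during which the arm holds its last target. There are 200 camera calls.

### The job

Get the short piece of rectangular aluminium tube ready for drilling: turn the jig's clamp handle a quarter turn anticlockwise to its open stop, move the tube from the wooden holder into the slot between the jig's two aluminium cheeks so that it lies flat on the plate with its ends standing out evenly on both sides, then turn the handle clockwise fully to its closed stop so that the hold-down arm lies over the tube. The holder leaves only the tube's long sides free and the jig leaves only its ends free, so on the way lay it flat on the bare desk, let go, and take it the other way. Leave the glue bottle, the masking tape and the tape measure where they are.

Things in the scene. Friction and masses are not known exactly. Their poses are not given: they have to be found in the camera images.
- tube_piece: the part: short piece of rectangular aluminium tube, 28 (own x) x 65 (own y, the bore's direction) x 18 mm high (z), walls 2.5 mm, about 90 g. Origin: centre of its underside. At the start it lies in the holder, its y along the holder's y.
- holder: fixed wooden holder: plywood foot 70 (x) x 116 (y) x 10 mm thick, on it two end blocks (40 x 16 x 18 mm high, as high as the part), 69 mm apart along y; open towards +x and -x. Origin: centre of the foot's underside. The part lies on the foot, 10 mm above the desk. Holder and jig stand left and right or the other way round; the desk between them is free.
- jig: fixed drilling jig: plywood plate 160 (x, from -80 to 80) x 130 (y, from -95 to 35) x 12 mm thick. Origin on its underside (desk top). Carries the two cheeks, the post and the handle.
- nest (a point): the part's place: on the plate's upper side (12 mm above the desk), middle of the slot between the cheeks, at jig x = 0, y = -60 mm; axes as the jig's. The cheeks run along jig x, 44 mm long, 10 thick, 18 high (as the part); the slot is 32 mm wide, open at both ends and on top. The part lies there with its own y along jig x, either way round, 10.5 mm standing out at each end.
- handle_pivot (a point): point on the handle's upright axis, 53 mm above the desk (mid-height of the lever), at jig x = 0, y = 5 mm. Axes as the jig's.
- handle_grip (a point): middle of the lever's black grip, 80 mm from the axis, 53 mm above the desk; moves with the lever. The grip is 15 mm wide, 14 high, from 48 to 110 mm from the axis; the hub is 32 mm across, its top 67 mm above the desk. Across the hub from the lever is the hold-down arm: 18 mm wide, to 77 mm from the axis, top 48 mm and rubber pad's underside 32 mm above the desk (2 mm over a seated part).
- clamp_handle (a joint): angle of the handle, 0 = open stop (lever points to jig -x, hold-down arm to jig +x, clear of the slot), 1.571 = closed stop (lever points to jig +y, arm to jig -y, over the slot). It grows clockwise seen from above; stays where it is left; about 0.12 N m of friction.
- glue_bottle: bystander: small white bottle with a nozzle, 29 mm across, 85 mm high, standing. Origin: centre of its underside.
- masking_tape: bystander: roll of tape lying flat, 69 mm across, 24 mm high. Origin: centre of its underside.
- tape_measure: bystander: yellow tape measure, 37 x 83 x 64 mm high. Origin: centre of its underside.
There are look-alikes about, which are no part of the job. Of the things like the tube_piece, leave any that is black or green; of the rest the larger one is meant.

How it is judged:
On the way, in this order (a step that is already met when the one before it is completed fails the run):
1. the clamp handle is turned to its open stop (within 0.12 rad) (value of joint clamp_handle below 0.12 rad), for 0.1 s.
2. the tube lies on the bare desk, let go (height (world z) of tube_piece below 0.004 m and angle between tube_piece's own z axis and vertical below 0.1 rad and contact force between the fingers and tube_piece below 0.1 N), for 0.1 s.
3. the tube lies flat in the slot between the cheeks, let go (x of tube_piece in the frame of nest between -0.008 and 0.008 m and y of tube_piece in the frame of nest between -0.005 and 0.005 m and z of tube_piece in the frame of nest below 0.002 m and angle between tube_piece's own z axis and vertical below 0.06 rad and angle between the y axis of tube_piece and the x axis of jig, either way round below 0.15 rad and contact force between the fingers and tube_piece below 0.1 N), for 0.2 s.
At the end, for the whole second after the job is handed in: The handle is at its closed stop (within 0.12 rad) and still; the tube lies at rest and flat on the jig's plate between the cheeks (underside within 2 mm of the plate), its long side along the slot, its middle within 8 mm of the slot's middle lengthwise and 5 mm across (value of joint clamp_handle above 1.45 rad and velocity of joint clamp_handle below 0.05 rad/s and x of tube_piece in the frame of nest between -0.008 and 0.008 m and y of tube_piece in the frame of nest between -0.005 and 0.005 m and z of tube_piece in the frame of nest below 0.002 m and angle between tube_piece's own z axis and vertical below 0.06 rad and angle between the y axis of tube_piece and the x axis of jig, either way round below 0.15 rad and linear speed of tube_piece below 0.02 m/s); the robot touches nothing.
It fails at once if the glue bottle is moved by more than 20 mm or knocked over (distance of glue_bottle from where it was at the start of the episode above 0.02 m or angle between glue_bottle's own z axis and vertical above 0.5 rad).
It fails at once if the masking tape is moved by more than 20 mm (distance of masking_tape from where it was at the start of the episode above 0.02 m).
It fails at once if the tape measure is moved by more than 20 mm (distance of tape_measure from where it was at the start of the episode above 0.02 m).
It also fails if it takes over 72 s, if anything falls off the work surface, if the arm or the gripper's body presses on something with over 40 N, if the wrist force passes 120 N, or if a joint passes its speed limit or range.

## Working session

There is one attempt and no reset: what is moved stays moved. The work goes in short steps, Python scripts to look and compute and a tool call to move; the robot and the scene stay as the last step left them, time stands still between calls to the robot, and variables do not carry over. Pictures are saved under pics/ and viewed, at most 10 in all, crops included, and the job is handed in when it is done.

Besides the shell and the picture viewer there is one more tool, called after ">>>" as a command line: name --argument value ..., lists and objects as JSON in quotes. jog_arm: Moves the arm, as the interface text tells. Scaled input: -1 to 1 covers 0.2 m each way for a shift and 180 degrees each way for a turn. Its arguments: {"type":"object","properties":{"series":{"type":"array"},"grip":{"type":"number"},"grip_force":{"type":"number"}},"required":["series"]}

```bash
mkdir -p pics
cat > h.py <<'E'
import numpy as np,cv2
from station import telemetry,imaging,job
def snap(n,f):
    im=imaging.snapshot(n); cv2.imwrite('pics/'+f,im[:,:,::-1]); return im
E
python3 - <<'E'
from h import *
for n in('scene','side'):
    i=imaging.camera_info(n); snap(n,n+'.png'); print(n,i)
print(telemetry.state()['ee_rot'],imaging.camera_info('wrist'))
a=cv2.imread('pics/scene.png')
E
```

```text
scene {'K': array([[373.27977383,   0.        , 316.55195467],
       [  0.        , 373.27977383, 194.27393611],
       [  0.        ,   0.        ,   1.        ]]), 'world_from_camera': array([[-0.77347683,  0.46149216, -0.43446355,  0.19511182],
       [-0.63381331, -0.55907763,  0.53452117,  0.42986521],
       [ 0.00377848,  0.68880852,  0.72493347,  0.69271558],
       [ 0.        ,  0.        ,  0.        ,  1.        ]])}
side {'K': array([[361.43345424,   0.        , 311.6787256 ],
       [  0.        , 361.43345424, 198.27571074],
       [  0.        ,   0.        ,   1.        ]]), 'world_from_camera': array([[ 0.99422161,  0.06531213, -0.08519227,  0.50490105],
       [-0.10683672,  0.67932383, -0.72602   , -0.65626198],
       [ 0.01045523,  0.73092644,  0.68237616,  0.63605036],
       [ 0.        ,  0.        ,  0.        ,  1.        ]])}
[ 9.82491764e-01  1.86305056e-01 -2.27775143e-05 -5.99607265e-04] {'K': array([[309.70691629,   0.        , 321.94209086],
       [  0.        , 309.70691629, 204.74527553],
       [  0.        ,   0.        ,   1.        ]]), 'world_from_camera': array([[ 3.66561554e-01,  8.88469997e-01,  2.76140711e-01,
         2.63301633e-01],
       [-9.30393501e-01,  3.50283026e-01,  1.08026550e-01,
        -4.59701184e-01],
       [-7.49055437e-04, -2.96517902e-01,  9.55027001e-01,
         3.74420966e-01],
       [ 0.00000000e+00,  0.00000000e+00,  0.00000000e+00,
         1.00000000e+00]])}
```

View pics/scene.png

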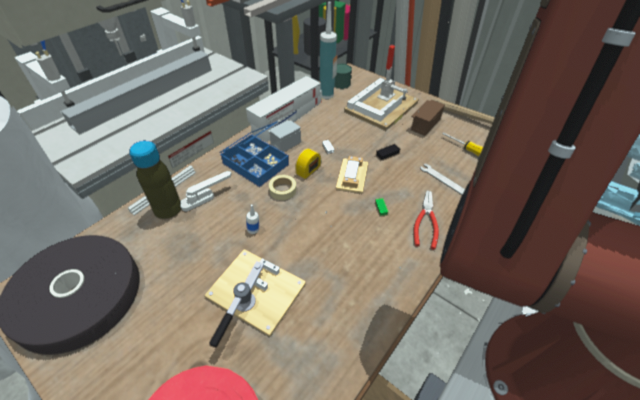

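View pics/side.png

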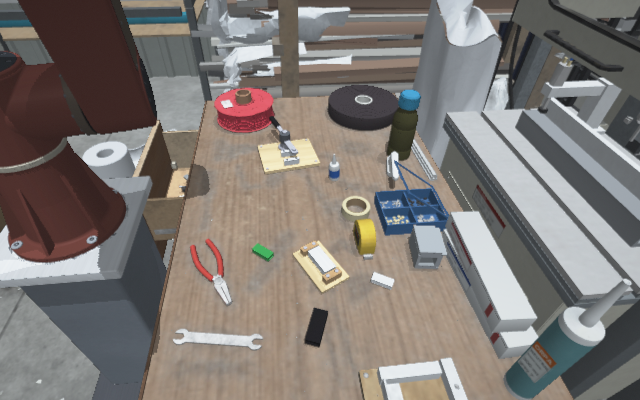

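Two pictures, scene and side:
- **Jig:** scene about (255,290), lever towards (220,330). Side (290,152).
- **Holder:** scene (352,173), side (322,263).
- **Tube candidates in side:** holder piece (323,260), small white piece (383,281), black (316,327), green (263,252), grey box (427,247).

The piece in the holder fits: it is bare aluminium and larger than the small one. I'll confirm it in an enlarged crop.

Run:
```python
import cv2,numpy as np
s=cv2.imread('pics/scene.png');d=cv2.imread('pics/side.png')
def c(i,x,y,w,h): return cv2.resize(i[y:y+h,x:x+w],(400,300),interpolation=cv2.INTER_CUBIC)
cv2.imwrite('pics/m.png',np.vstack([np.hstack([c(s,200,240,120,90),c(s,322,135,80,60)]),np.hstack([c(d,250,110,80,60),c(d,280,225,120,90)])]))
```

```text
(no output)
```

View pics/m.png

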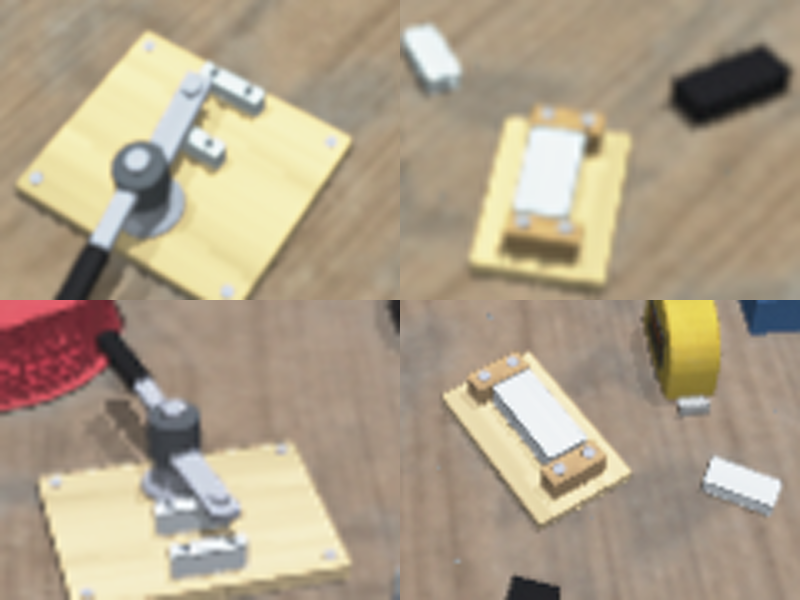

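The crop confirms it: the bright aluminium piece between the two wooden end blocks (side 323,260) is clearly larger than the loose white one (383,281), so it is the tube. Next, rough poses by triangulation.

```bash
cat >> h.py <<'E'
def ray(info,px):
    K,T=info['K'],info['world_from_camera']; x,y=(px[0]-K[0,2])/K[0,0],(px[1]-K[1,2])/K[1,1]
    if info.get('fish'):
        r=np.hypot(x,y); d=np.array([x*np.sin(r)/r,-y*np.sin(r)/r,-np.cos(r)])
    else: d=np.array([x,-y,-1.]); d/=np.linalg.norm(d)
    return T[:3,3],T[:3,:3]@d
def plane(info,px,z):
    o,d=ray(info,px); return o+d*(z-o[2])/d[2]
def tri(obs):
    A=np.zeros((3,3));b=np.zeros(3)
    for i,p in obs:
        o,d=ray(i,p);M=np.eye(3)-np.outer(d,d);A+=M;b+=M@o
    return np.linalg.solve(A,b)
def proj(info,P):
    T=info['world_from_camera'];c=T[:3,:3].T@(np.asarray(P)-T[:3,3]);x,y,z=c[0],-c[1],-c[2]
    if info.get('fish'):
        r=np.hypot(x,y);th=np.arctan2(r,z);x,y=x/r*th,y/r*th
    else: x,y=x/z,y/z
    return info['K'][:2,:2]@[x,y]+info['K'][:2,2]
def winfo():
    i=dict(imaging.camera_info('wrist'));i['fish']=1;return i
E
python3 - <<'E'
from h import *
np.set_printoptions(precision=4,suppress=True)
S,D=imaging.camera_info('scene'),imaging.camera_info('side')
P={'jA':((245,249.6),(320.4,164)),'jB':((305.6,281.4),(257,179)),'jC':((205.4,296.4),(309,138.6)),
'foot?':((343.4,158.6),(349.6,276)),'t1':((348.6,160.6),(336.4,266.4)),'t2':((359,161),(325.9,273)),'t3':((356,179),(307.9,251.4)),'t4':((345.6,177.6),(317.5,245.4))}
for k,(a,b) in P.items(): print(k,tri([(S,a),(D,b)]),plane(S,a,.012),plane(D,b,.012))
for k,a in dict(hub=(242,289),grip0=(230,308),gripend=(216,342),armtip=(258,264)).items(): print(k,plane(S,a,.06)) 
for n,a in dict(glue=(252,233),tape=(283,194),meas=(306,174)).items(): print(n,plane(S,a,0))
E
```

```text
jA [0.6233 0.1554 0.0045] [0.6181 0.1583 0.012 ] [0.6224 0.1461 0.012 ]
jB [ 0.456   0.1243 -0.0042] [0.4636 0.1337 0.012 ] [0.4452 0.0969 0.012 ]
jC [0.6026 0.285  0.0046] [0.596  0.2863 0.012 ] [0.6033 0.2757 0.012 ]
foot? [ 0.636  -0.2297  0.0068] [ 0.6321 -0.2247  0.012 ] [ 0.6355 -0.233   0.012 ]
t1 [ 0.6094 -0.2155  0.0241] [ 0.6161 -0.2271  0.012 ] [ 0.6122 -0.2064  0.012 ]
t2 [ 0.5856 -0.2305  0.0256] [ 0.5931 -0.244   0.012 ] [ 0.5879 -0.2208  0.012 ]
t3 [ 0.554  -0.1704  0.0233] [ 0.5584 -0.1805  0.012 ] [ 0.5564 -0.1607  0.012 ]
t4 [ 0.5767 -0.1566  0.0243] [ 0.5825 -0.1674  0.012 ] [ 0.5793 -0.146   0.012 ]
hub [0.5266 0.2429 0.06  ]
grip0 [0.5151 0.283  0.06  ]
gripend [0.4867 0.3396 0.06  ]
armtip [0.5429 0.1849 0.06  ]
glue [0.6473 0.111  0.    ]
tape [ 0.6771 -0.027   0.    ]
meas [ 0.6801 -0.1212  0.    ]
```

>>> jog_arm --series '[[[1,0.75,0],[0,0,0.5]],[[1,0.75,0],[0,0,0.5]],[[1,0.75,0],[0,0,0.5]],[[1,0.75,0],[0,0,0.5]],[[1,0.75,0],[0,0,0.5]],[[1,0.75,0],[0,0,0.5]],[[1,0.75,0],[0,0,0.5]],[[1,0.75,0],[0,0,0.5]],[[1,0.75,0],[0,0,0.5]]]'

```text
time: 1.23
eef_pos: [0.392, -0.3383, 0.2202]
ee_rot: [0.561, 0.828, 0.0, -0.0]
wrist_force: [-0.5, 0.8, 0.8]
grip_width: 0.0853
grasp_force: 0.0
```

>>> jog_arm --series '[[[0.94,0.7,0],[0,0,0]],[[0.94,0.7,0],[0,0,0]],[[0.94,0.7,0],[0,0,0]],[[0.94,0.7,0],[0,0,0]],[[0.94,0.7,0],[0,0,0]],[[0.94,0.7,0],[0,0,0]]]'

```text
time: 1.98
eef_pos: [0.5797, -0.1985, 0.2201]
ee_rot: [0.563, 0.827, -0.0, -0.001]
wrist_force: [-0.3, -0.3, 0.2]
grip_width: 0.0855
grasp_force: 0.0
```

Run:
```python
from h import *
import pickle
s=telemetry.state();i=winfo();im=snap('wrist','w1.png');pickle.dump(i,open('w1.pkl','wb'))
print(s['time'],s['eef_pos'],s['ee_rot'],s['qpos'])
S=imaging.camera_info('scene');D=imaging.camera_info('side')
for p in((245,92),(216,112),(274,110),(245,130)):print(plane(D,p,.03))
```

```text
1.975 [ 0.57970233 -0.1984924   0.22006017] [ 5.62818910e-01  8.26579983e-01 -2.63550430e-04 -5.80255511e-04] [-4.48955410e-01  4.61904154e-01  1.01109794e-01  1.21122781e+00
 -3.49183422e-04  7.46629448e-01]
[0.40287156 0.56450273 0.03      ]
[0.31215883 0.43137197 0.03      ]
[0.50189846 0.42763236 0.03      ]
[0.40960703 0.31351395 0.03      ]
```

View pics/w1.png

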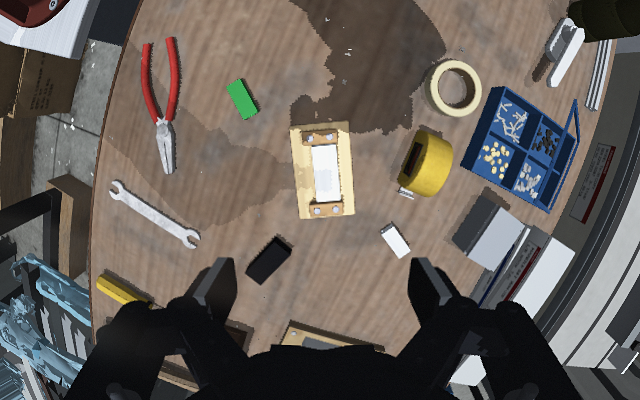

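Wrist view: holder foot (290–355, 122–218) with the white tube on it at (326,173). Small white look-alike at (395,240), black piece at (268,260). Next, measure the tube with a mask.

```bash
cat >> h.py <<'E'
def rectmask(im,lo,hi,box):
    x0,y0,x1,y1=box
    big=cv2.resize(im[y0:y1,x0:x1],None,fx=4,fy=4,interpolation=cv2.INTER_CUBIC)
    m=cv2.inRange(cv2.cvtColor(big,cv2.COLOR_RGB2HSV),lo,hi)
    c=max(cv2.findContours(m,cv2.RETR_EXTERNAL,cv2.CHAIN_APPROX_NONE)[0],key=cv2.contourArea)
    return (c[:,0,:]+.5)/4-.5+[x0,y0],m
def rect(info,px,z):
    w=np.array([plane(info,p,z)[:2] for p in px])
    (cx,cy),(a,b),t=cv2.minAreaRect((w*1000).astype(np.float32))
    if a<b: a,b,t=b,a,t+90
    return (round(cx,1),round(cy,1)),(round(a,1),round(b,1)),round(t%180,1)
E
python3 - <<'E'
from h import *
import pickle
i=pickle.load(open('w1.pkl','rb'));im=cv2.imread('pics/w1.png')[:,:,::-1].copy()
c,_=rectmask(im,(0,0,190),(179,40,255),(280,115,365,225));print('tube',rect(i,c,.028),rect(i,c,.024))
c,_=rectmask(im,(15,60,120),(35,150,255),(280,115,365,225));print('foot',rect(i,c,.010))
# triangulate tube corners with scene and wrist
for n in('scene','side'):
    I=imaging.camera_info(n);m=cv2.imread(f'pics/{n}.png')[:,:,::-1].copy()
    b=(335,150,372,195) if n=='scene' else (290,235,352,295)
    q,_=rectmask(m,(0,0,190),(179,40,255),b);print(n,rect(I,q,.028))
    pc=cv2.minAreaRect(q.astype(np.float32))[0];wc=cv2.minAreaRect(c.astype(np.float32))[0]
    c2,_=rectmask(im,(0,0,190),(179,40,255),(280,115,365,225));wc=cv2.minAreaRect(c2.astype(np.float32))[0]
    print(tri([(I,pc),(i,wc)]))
E
```

```text
tube ((582.2, -190.7), (65.6, 29.6), 117.2) ((582.5, -191.5), (66.3, 30.0), 117.2)
foot ((579.5, -193.0), (116.7, 71.8), 116.8)
scene ((579.5, -186.3), (79.6, 32.3), 119.2)
[ 0.58262866 -0.19134133  0.02154417]
side ((582.1, -193.8), (67.4, 30.4), 116.9)
[ 0.58276916 -0.1911424   0.02350994]
```

>>> jog_arm --series '[[[-0.2,1,0],[0,0,0]],[[-0.2,1,0],[0,0,0]],[[-0.2,1,0],[0,0,0]],[[-0.2,1,0],[0,0,0]],[[-0.2,1,0],[0,0,0]],[[-0.2,1,0],[0,0,0]]]'

```text
time: 2.78
eef_pos: [0.5405, -0.0002, 0.2207]
ee_rot: [0.564, 0.826, -0.0, 0.0]
wrist_force: [-0.2, 0.4, -0.3]
grip_width: 0.0856
grasp_force: 0.0
```

>>> jog_arm --series '[[[0,1,0],[0,0,0]],[[0,1,0],[0,0,0]],[[0,1,0],[0,0,0]],[[0,1,0],[0,0,0]],[[0,1,0],[0,0,0]],[[0,1,0],[0,0,0]]]'

```text
time: 3.52
eef_pos: [0.5406, 0.1995, 0.2205]
ee_rot: [0.564, 0.826, -0.0, 0.0]
wrist_force: [-0.2, -1.2, 0.4]
grip_width: 0.0854
grasp_force: 0.0
```

Run:
```python
from h import *
import pickle
s=telemetry.state();i=winfo();im=snap('wrist','w2.png');pickle.dump(i,open('w2.pkl','wb'))
print(s['time'],s['eef_pos'],s['ee_rot'],s['qpos'])
cv2.imwrite('pics/w2c.png',cv2.resize(cv2.imread('pics/w2.png')[60:285,160:460],(800,600)))
```

```text
3.525 [0.54064732 0.19951101 0.22047664] [ 5.63879289e-01  8.25857163e-01 -2.99369522e-04  6.49745603e-05] [ 2.26973585e-01  3.89289468e-01 -1.06087498e-02  1.17125026e+00
 -5.01363180e-04  1.42512493e+00]
```

View pics/w2c.png

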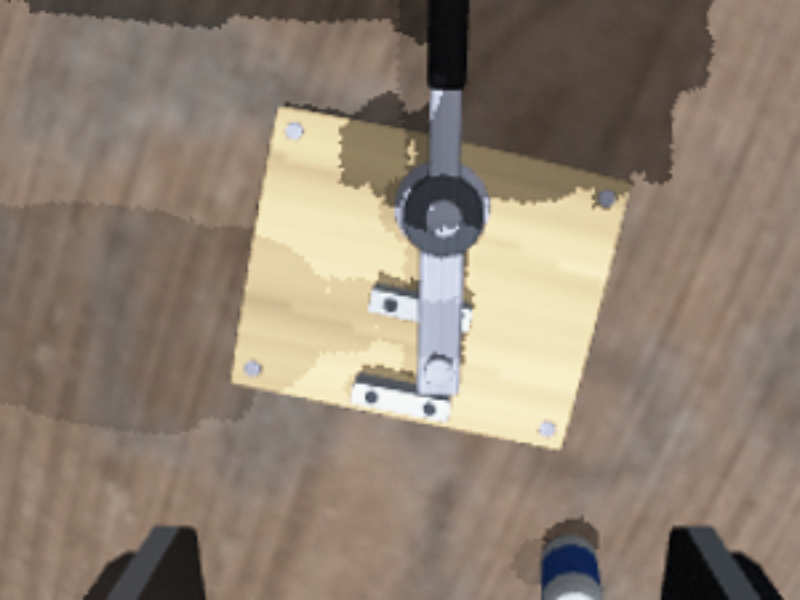

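The crop shows the jig plate with corners (280,107), (630,183), (560,450), (233,382), the hub at (443,213), the lever pointing up the picture, and the arm across the slot. The glue bottle is at (570,560).

Run:
```python
from h import *
import pickle
np.set_printoptions(precision=4,suppress=True)
i=pickle.load(open('w2.pkl','rb'));f=lambda x,y:(x/800*300+160-.3,y/600*225+60-.3)
C=[f(*p) for p in((280,107),(630,183),(560,450),(233,382))]
S,D=imaging.camera_info('scene'),imaging.camera_info('side')
print('heights',tri([(S,(245,249.6)),(D,(320.4,164)),(i,C[2])]),tri([(S,(305.6,281.4)),(i,C[3])]),tri([(S,(205.4,296.4)),(D,(309,138.6)),(i,C[1])]))
print('hub h',tri([(S,(241,287)),(i,f(443,213))]), 'armtip bolt',tri([(S,(258,265)),(i,f(438,371))]))
W=np.array([plane(i,p,.012) for p in C])[:,:2];print(W)
src=np.array([[-80,35],[80,35],[80,-95],[-80,-95]])/1000.
A=src-src.mean(0);B=W-W.mean(0)
th=np.arctan2((A[:,0]*B[:,1]-A[:,1]*B[:,0]).sum(),(A*B).sum());R=np.array([[np.cos(th),-np.sin(th)],[np.sin(th),np.cos(th)]])
o=W.mean(0)-R@src.mean(0);print('th',np.degrees(th),'o',o,'resid',W-(src@R.T+o))
print('nest',o+R@[0,-.06],'piv',o+R@[0,.005],'hub seen',plane(i,f(443,215),.067))
a,b=plane(i,f(447,85),.06)[:2],plane(i,f(446,5),.06)[:2];print('lever',a,b,np.degrees(np.arctan2(*(b-a)[::-1])))
print('cheeks',[plane(i,f(*p),.03) for p in((372,290),(470,312),(355,383),(448,403))])
print('armbolt',plane(i,f(438,371),.048))
print('openGrip',o+R@[-.08,.005])
print('glue',plane(i,f(570,525),0),plane(i,f(572,575),.05))
```

```text
heights [0.6239 0.1558 0.0042] [0.4659 0.1314 0.0062] [0.6029 0.2856 0.0044]
hub h [0.5269 0.2451 0.0691] armtip bolt [0.5505 0.1812 0.0434]
[[0.4461 0.2605]
 [0.6016 0.2859]
 [0.6226 0.1587]
 [0.4667 0.1339]]
th 9.202438082005678 o [0.5295 0.2394] resid [[ 0.0012 -0.0006]
 [-0.0012 -0.0008]
 [-0.0011  0.0003]
 [ 0.0011  0.0011]]
nest [0.5391 0.1801] piv [0.5287 0.2443] hub seen [0.5277 0.2454 0.067 ]
lever [0.5113 0.2916] [0.4996 0.3203] 112.0946426130536
cheeks [array([0.513 , 0.2017, 0.03  ]), array([0.5553, 0.208 , 0.03  ]), array([0.5204, 0.1603, 0.03  ]), array([0.5617, 0.1666, 0.03  ])]
armbolt [0.5502 0.1834 0.048 ]
openGrip [0.4497 0.2315]
glue [0.6483 0.1192 0.    ] [0.6424 0.1164 0.05  ]
```

>>> jog_arm --series '[[[-0.21,0.595,0],[0,0,0]],[[-0.21,0.595,0],[0,0,0]],[[-0.21,0.595,0],[0,0,0]],[[-0.21,0.595,-0.2],[0,0,0]],[[-0.21,0.595,-0.4],[0,0,0]],[[-0.21,0.595,-0.6],[0,0,0]],[[-0.21,0.595,-0.75],[0,0,0]],[[-0.21,0.595,-0.84],[0,0,0]],[[-0.21,0.595,-0.84],[0,0,0]]]' --grip 0.3 --grip_force 20

```text
time: 4.7
eef_pos: [0.498, 0.3183, 0.0515]
ee_rot: [0.564, 0.826, -0.001, -0.001]
wrist_force: [-0.2, -0.8, 0.1]
grip_width: 0.0301
grasp_force: 0.0
```

Run:
```python
from h import *
s=telemetry.state();print(s)
im=snap('wrist','w3.png')
p=np.array([.5285,.2447]);c=s['eef_pos'][:2];v=c-p;r=np.hypot(*v);t0=np.arctan2(v[1],v[0]);print(r,np.degrees(t0))
for k in range(1,10):
    t=t0+np.radians(9*k);q=p+.08*np.array([np.cos(t),np.sin(t)]);print(9*k,np.round((q-c)/.2,3),round(9*k/180,3))
```

```text
{'time': 4.7, 'qpos': array([ 4.45230544e-01,  5.56192645e-01, -2.13271863e-01,  8.04002275e-01,
       -3.25961698e-04,  1.64347492e+00]), 'joint_vel': array([ 0.008144  , -0.02867688,  0.0339378 ,  0.02285277,  0.00092918,
        0.00400015]), 'effort': array([ 1.10864528e-01, -6.43546200e+01,  2.73616415e+01, -5.50286584e-01,
        5.86435621e-03, -6.99795011e-03]), 'eef_pos': array([0.49798386, 0.31828473, 0.05151487]), 'ee_rot': array([ 5.63917077e-01,  8.25830322e-01, -1.23632869e-03, -5.29987660e-04]), 'wrist_force': array([-0.18813353, -0.84509401,  0.12246782]), 'torque': array([ 0.01094315, -0.03376388, -0.00445598]), 'grasp_force': 0.0, 'grip_width': 0.030067788678192073}
0.07966145424211996 112.52415482149135
9 [-0.057 -0.027] 0.05
18 [-0.107 -0.064] 0.1
27 [-0.152 -0.108] 0.15
36 [-0.189 -0.159] 0.2
45 [-0.217 -0.215] 0.25
54 [-0.236 -0.275] 0.3
63 [-0.246 -0.337] 0.35
72 [-0.246 -0.399] 0.4
81 [-0.236 -0.461] 0.45
```

View pics/w3.png

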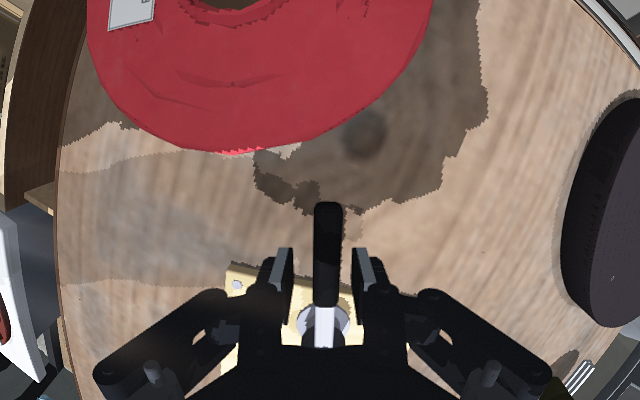

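The lever's black grip (327,230) lies between the fingers, and the red reel is clear. Now swing it open.

>>> jog_arm --series '[[[-0.057,-0.027,0.008],[0,0,0.05]],[[-0.107,-0.064,0.008],[0,0,0.1]],[[-0.152,-0.108,0.008],[0,0,0.15]],[[-0.189,-0.159,0.008],[0,0,0.2]],[[-0.217,-0.215,0.008],[0,0,0.25]],[[-0.236,-0.275,0.008],[0,0,0.3]],[[-0.246,-0.337,0.008],[0,0,0.35]],[[-0.246,-0.399,0.008],[0,0,0.4]],[[-0.246,-0.399,0.008],[0,0,0.4]]]'

```text
time: 5.88
eef_pos: [0.4501, 0.24, 0.0554]
ee_rot: [-0.029, 1.0, 0.0, 0.001]
wrist_force: [1.0, -0.6, -0.5]
grip_width: 0.03
grasp_force: 0.0
```

>>> jog_arm --series '[[[0.003,-0.023,0],[0,0,0.02]],[[0.008,-0.044,0],[0,0,0.04]],[[0.01,-0.062,0],[0,0,0.05]],[[0.01,-0.062,0],[0,0,0.05]]]'

```text
time: 6.38
eef_pos: [0.4517, 0.2285, 0.0549]
ee_rot: [-0.107, 0.994, 0.0, 0.001]
wrist_force: [0.7, -0.4, 0.1]
grip_width: 0.0295
grasp_force: 0.0
```

>>> jog_arm --series '[[[0.002,-0.015,0],[0,0,0]],[[0.004,-0.025,0],[0,0,0]],[[0.004,-0.025,0],[0,0,0]]]'

```text
time: 6.75
eef_pos: [0.4519, 0.2231, 0.0542]
ee_rot: [-0.108, 0.994, 0.0, 0.0]
wrist_force: [0.4, 0.0, 0.2]
grip_width: 0.0303
grasp_force: 0.0
```

Run:
```python
from h import *
i=winfo();im=snap('wrist','w4.png');print(telemetry.state()['wrist_force'])
a=cv2.imread('pics/w4.png');b=imaging.snapshot('scene')[:,:,::-1][230:350,180:340]
cv2.imwrite('pics/w4m.png',np.vstack([cv2.resize(a[150:400,120:520],(480,300)),cv2.resize(b,(480,300*6//5))[:300]]))
```

```text
[-0.41018302  0.14846092  0.30739655]
```

View pics/w4m.png

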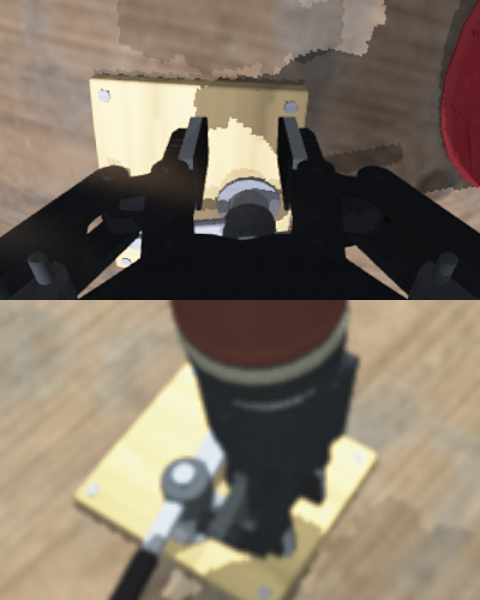

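The scene half shows the lever still pointing near its start direction, and the wrist half shows nothing between the fingers. The lever did not follow, so I'll check the geometry.

Run:
```python
from h import *
from scipy.spatial.transform import Rotation as R
np.set_printoptions(precision=1,suppress=True)
i=winfo();s=telemetry.state();P=s['eef_pos'];Q=R.from_quat(s['ee_rot']).as_matrix()
T=np.eye(4);T[:3,:3]=Q;T[:3,3]=P
rel=np.linalg.inv(T)@i['world_from_camera']
# pose at w3
T3=np.eye(4);T3[:3,:3]=R.from_quat([.563917,.82583,-.001236,-.00053]).as_matrix();T3[:3,3]=[.49798,.31828,.05151]
i3=dict(i);i3['world_from_camera']=T3@rel
for z in(.0,.019):
    for y in(-.015,.015): print('pad',z,y,proj(i3,T3[:3,:3]@[0,y,z]+T3[:3,3]))
p=np.array([.5285,.2447]);u=np.array([np.cos(np.radians(112.1)),np.sin(np.radians(112.1))])
for r in(.048,.08,.11):
    for z in(.02,.04,.06): print(r,z,proj(i3,[*(p+r*u),z]))
a=imaging.snapshot('scene');S=imaging.camera_info('scene');cv2.imwrite('pics/sc2.png',a[:,:,::-1])
for r in(.048,.11):
    for d in(99,112,125): print('scene',r,d,proj(S,[*(p+r*np.array([np.cos(np.radians(d)),np.sin(np.radians(d))])),.06]))
```

```text
pad 0.0 -0.015 [293.5 251. ]
pad 0.0 0.015 [347.8 251. ]
pad 0.019 -0.015 [296.1 237.5]
pad 0.019 0.015 [345.4 237.5]
0.048 0.02 [322.5 272.6]
0.048 0.04 [322.4 288.2]
0.048 0.06 [322.4 306.7]
0.08 0.02 [321.9 229.4]
0.08 0.04 [321.8 242.1]
0.08 0.06 [321.6 257.5]
0.11 0.02 [321.3 184.1]
0.11 0.04 [321.1 192.4]
0.11 0.06 [320.8 202.8]
scene 0.048 99 [224.  309.7]
scene 0.048 112 [229.1 312. ]
scene 0.048 125 [234.9 313.1]
scene 0.11 99 [200.3 339.1]
scene 0.11 112 [212.5 345. ]
scene 0.11 125 [226.5 347.9]
```

Run:
```python
from h import *
b=cv2.imread('pics/sc2.png');a=cv2.imread('pics/scene.png')
c=lambda x:cv2.resize(x[240:360,190:300],(400,436),interpolation=cv2.INTER_CUBIC)
cv2.imwrite('pics/cmp.png',np.hstack([c(a),c(b)]))
```

```text
(no output)
```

View pics/cmp.png

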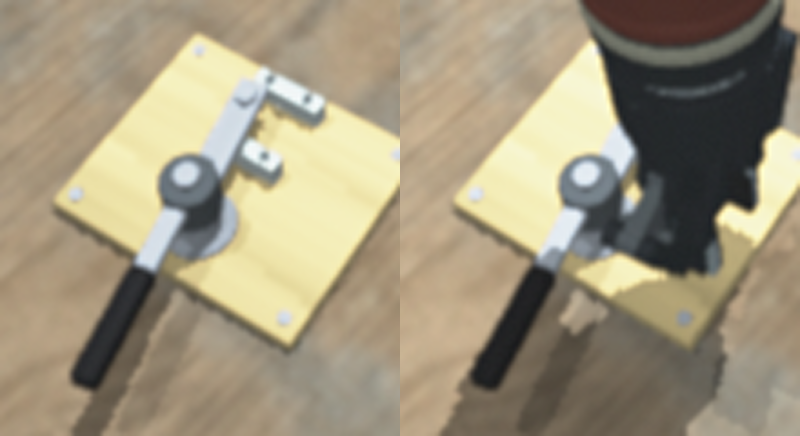

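The lever never moved (same position in both crops), so the fingertips passed above it: they stand farther back when partly open. I'll go back, go lower, and grip it to confirm.

>>> jog_arm --series '[[[0,0,0.3],[0,0,0]],[[0.23,0.477,0.33],[0,0,-0.446]],[[0.23,0.477,0.33],[0,0,-0.446]],[[0.23,0.477,0.33],[0,0,-0.446]],[[0.23,0.477,0.33],[0,0,-0.446]],[[0.23,0.477,0.33],[0,0,-0.446]],[[0.23,0.477,0.33],[0,0,-0.446]],[[0.23,0.477,0.33],[0,0,-0.446]],[[0.23,0.477,0.33],[0,0,-0.446]],[[0.23,0.477,0.1],[0,0,-0.446]]]' --grip 0

```text
time: 8.15
eef_pos: [0.5006, 0.3201, 0.0766]
ee_rot: [0.558, 0.83, 0.003, 0.002]
wrist_force: [0.9, 0.0, -0.5]
grip_width: 0.0422
grasp_force: 0.0
```

>>> jog_arm --series '[[[0,0,-0.08],[0,0,0]],[[0,0,-0.14],[0,0,0]],[[0,0,-0.19],[0,0,0]],[[0,0,-0.19],[0,0,0]]]'

```text
time: 8.65
eef_pos: [0.4977, 0.3186, 0.036]
ee_rot: [0.558, 0.83, -0.0, -0.0]
wrist_force: [-0.9, 0.1, 0.7]
grip_width: 0.0426
grasp_force: 0.0
```

>>> jog_arm --series '[[[0,0,0],[0,0,0]],[[0,0,0],[0,0,0]],[[0,0,0],[0,0,0]],[[0,0,0],[0,0,0]],[[0,0,0],[0,0,0]]]' --grip 1 --grip_force 20

```text
time: 9.28
eef_pos: [0.4982, 0.3189, 0.037]
ee_rot: [0.558, 0.83, 0.001, 0.0]
wrist_force: [-1.3, -0.1, 6.3]
grip_width: 0.0144
grasp_force: 21.9
```

>>> jog_arm --series '[[[-0.062,-0.032,0],[0,0,0.0556]],[[-0.118,-0.074,0],[0,0,0.111]],[[-0.165,-0.126,0],[0,0,0.167]],[[-0.203,-0.184,0],[0,0,0.222]],[[-0.23,-0.249,0],[0,0,0.278]],[[-0.245,-0.317,0],[0,0,0.333]],[[-0.249,-0.387,0],[0,0,0.389]],[[-0.246,-0.421,0],[0,0,0.417]],[[-0.246,-0.421,0],[0,0,0.417]]]'

```text
time: 10.4
eef_pos: [0.4474, 0.2337, 0.0369]
ee_rot: [-0.064, 0.998, -0.0, -0.001]
wrist_force: [-7.2, -2.5, 14.5]
grip_width: 0.0148
grasp_force: 21.9
```

>>> jog_arm --series '[[[0.002,-0.01,0],[0,0,0.008]],[[0.002,-0.01,0],[0,0,0.008]]]'

```text
time: 10.65
eef_pos: [0.4476, 0.232, 0.0369]
ee_rot: [-0.076, 0.997, -0.0, -0.001]
wrist_force: [-8.0, -1.7, 15.4]
grip_width: 0.0145
grasp_force: 22.0
```

>>> jog_arm --series '[[[0.001,-0.012,0],[0,0,0.006]],[[0.001,-0.012,0],[0,0,0.006]]]'

```text
time: 10.9
eef_pos: [0.4479, 0.2307, 0.0369]
ee_rot: [-0.086, 0.996, 0.001, -0.001]
wrist_force: [-8.5, 3.3, 13.6]
grip_width: 0.0144
grasp_force: 22.1
```

Force at the stop has built up, so the handle is open. Release and go to the holder.

>>> jog_arm --series '[[[0,0,0],[0,0,0]],[[0,0,0],[0,0,0]],[[0,0,0],[0,0,0]],[[0,0,0.3],[0,0,0]],[[0,0,0.6],[0,0,0]],[[0.1,-0.2,0.7],[0,0,0]],[[0.2,-0.5,0.7],[0,0,-0.05]],[[0.3,-0.8,0.7],[0,0,-0.1]],[[0.3,-1,0.7],[0,0,-0.15]],[[0.3,-1,0.7],[0,0,-0.2]]]' --grip 0

```text
time: 12.15
eef_pos: [0.5094, 0.0271, 0.176]
ee_rot: [0.231, 0.973, -0.0, -0.0]
wrist_force: [-0.5, 0.2, 1.0]
grip_width: 0.043
grasp_force: 0.0
```

>>> jog_arm --series '[[[0.3,-1,0],[0,0,-0.205]],[[0.3,-1,0],[0,0,-0.205]],[[0.3,-1,0],[0,0,-0.205]],[[0.3,-1,0],[0,0,-0.205]],[[0.3,-1,0],[0,0,-0.205]]]'

```text
time: 12.78
eef_pos: [0.5692, -0.1716, 0.1756]
ee_rot: [0.524, 0.851, -0.0, -0.0]
wrist_force: [-0.2, 0.3, -0.0]
grip_width: 0.0432
grasp_force: 0.0
```

Run:
```python
from h import *
from scipy.spatial.transform import Rotation as R
s=telemetry.state();i=winfo();im=snap('wrist','w5.png')
Q=R.from_quat(s['ee_rot']).as_matrix();print(s['time'],s['eef_pos'],np.degrees(np.arctan2(Q[1,0],Q[0,0])),s['qpos'])
p=proj(i,[.5815,-.192,.028]);print(p)
x,y=p.astype(int);c,m=rectmask(im,(0,0,190),(179,40,255),(x-50,y-60,x+50,y+60))
print(rect(i,c,.028)); import pickle
wc=cv2.minAreaRect(c.astype(np.float32))[0];i1=pickle.load(open('w1.pkl','rb'));im1=cv2.imread('pics/w1.png')[:,:,::-1].copy()
c1,_=rectmask(im1,(0,0,190),(179,40,255),(280,115,365,225));print(tri([(i1,cv2.minAreaRect(c1.astype(np.float32))[0]),(i,wc)]))
S=imaging.camera_info('scene');b=imaging.snapshot('scene');cv2.imwrite('pics/sc3.png',b[:,:,::-1])
cv2.imwrite('pics/w5m.png',np.hstack([cv2.resize(im[:,:,::-1],(480,300)),cv2.resize(b[240:350,190:300,::-1],(300,300))]))
```

```text
12.775 [ 0.56920319 -0.17158984  0.17564357] 116.74106850541376 [-4.15623628e-01  4.49407940e-01 -3.70545346e-02  1.08475028e+00
 -1.78348638e-04  6.88453003e-01]
[322.78031064 210.55970774]
((582.7, -190.3), (65.0, 29.7), 117.3)
[ 0.58250056 -0.19105639  0.02311303]
```

View pics/w5m.png

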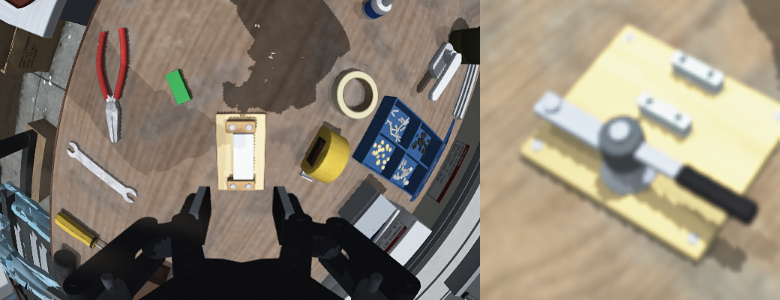

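Right panel: the handle is open, with the lever along jig −x and the slot clear. The wrist half shows the tube in line with the fingers. Descend.

>>> jog_arm --series '[[[0.065,-0.1,0],[0,0,0.002]],[[0.065,-0.1,-0.2],[0,0,0.002]],[[0.065,-0.1,-0.4],[0,0,0.002]],[[0.065,-0.1,-0.6],[0,0,0.002]],[[0.065,-0.1,-0.68],[0,0,0.002]],[[0.065,-0.1,-0.68],[0,0,0.002]]]'

```text
time: 13.62
eef_pos: [0.5818, -0.1889, 0.04]
ee_rot: [0.52, 0.854, -0.0, -0.001]
wrist_force: [0.2, -1.2, -0.4]
grip_width: 0.0427
grasp_force: 0.0
```

>>> jog_arm --series '[[[0,0,-0.025],[0,0,0]],[[0,0,-0.04],[0,0,0]],[[0,0,-0.04],[0,0,0]]]'

```text
time: 14.0
eef_pos: [0.5824, -0.1901, 0.0326]
ee_rot: [0.521, 0.854, 0.0, 0.0]
wrist_force: [0.1, -0.2, 0.0]
grip_width: 0.0428
grasp_force: 0.0
```

>>> jog_arm --series '[[[0,0,-0.02],[0,0,0]],[[0,0,-0.035],[0,0,0]],[[0,0,-0.035],[0,0,0]]]'

```text
time: 14.38
eef_pos: [0.5819, -0.1899, 0.0248]
ee_rot: [0.521, 0.854, -0.0, -0.0]
wrist_force: [0.3, 0.3, -0.6]
grip_width: 0.043
grasp_force: 0.0
```

>>> jog_arm --series '[[[0,0,0],[0,0,0]],[[0,0,0],[0,0,0]],[[0,0,0],[0,0,0]],[[0,0,0],[0,0,0]]]' --grip 1 --grip_force 30

```text
time: 14.88
eef_pos: [0.5822, -0.1899, 0.0252]
ee_rot: [0.521, 0.854, 0.0, 0.0]
wrist_force: [0.2, 0.1, -0.8]
grip_width: 0.0002
grasp_force: 0.0
```

The fingers shut on nothing without any force, so they must be above the tube. I'll look from the side camera.

Run:
```python
from h import *
d=imaging.snapshot('side');w=snap('wrist','w6.png')
cv2.imwrite('pics/w6m.png',cv2.cvtColor(np.hstack([cv2.resize(d[200:310,260:400],(420,330),interpolation=cv2.INTER_CUBIC),cv2.resize(w[150:350,220:440],(363,330))]),cv2.COLOR_RGB2BGR))
```

```text
(no output)
```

View pics/w6m.png

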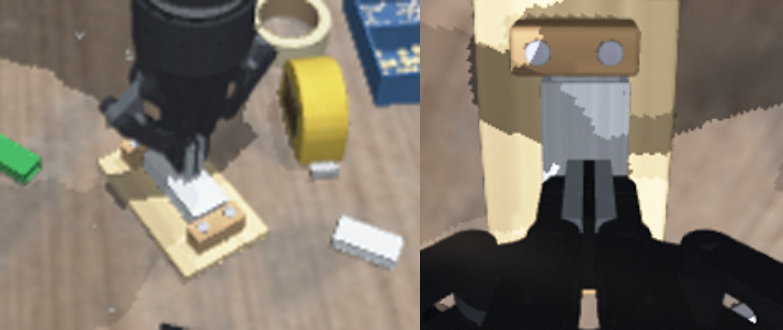

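The picture shows the shut fingers just above the tube's top, laterally centred. So the real fingertips stand about 22+ mm higher than the nominal reading. I'll open, lower, and find the foot by touch.

>>> jog_arm --series '[[[0,0,0],[0,0,0]],[[0,0,0],[0,0,0]],[[0,0,0],[0,0,0]],[[0,0,0],[0,0,0]],[[0,0,-0.03],[0,0,0]],[[0,0,-0.06],[0,0,0]],[[0,0,-0.075],[0,0,0]],[[0,0,-0.075],[0,0,0]]]' --grip 0

```text
time: 15.98
eef_pos: [0.5819, -0.1899, 0.0098]
ee_rot: [0.521, 0.854, -0.0, -0.0]
wrist_force: [0.0, -0.1, 0.3]
grip_width: 0.0427
grasp_force: 0.0
```

>>> jog_arm --series '[[[0,0,0],[0,0,0]],[[0,0,0],[0,0,0]],[[0,0,0],[0,0,0]],[[0,0,0],[0,0,0]]]' --grip 1 --grip_force 30

```text
time: 16.48
eef_pos: [0.5823, -0.19, 0.0104]
ee_rot: [0.521, 0.854, 0.0, 0.0]
wrist_force: [-0.9, -0.8, 2.9]
grip_width: 0.0268
grasp_force: 30.0
```

>>> jog_arm --series '[[[0,0,0.1],[0,0,0]],[[0,0,0.35],[0,0,0]],[[-0.1,0.2,0.4],[0,0,0.05]],[[-0.2,0.4,0.4],[0,0,0.1]],[[-0.3,0.6,0.4],[0,0,0.15]],[[-0.41,0.8,0.4],[0,0,0.2]],[[-0.41,0.95,0.4],[0,0,0.25]],[[-0.41,0.95,0.4],[0,0,0.3]],[[-0.41,0.95,0.4],[0,0,0.35]],[[-0.41,0.95,0.4],[0,0,0.4]]]'

```text
time: 17.73
eef_pos: [0.5, 0.0003, 0.0901]
ee_rot: [-0.083, 0.997, 0.0, -0.0]
wrist_force: [0.8, -0.2, -1.3]
grip_width: 0.0265
grasp_force: 30.0
```

>>> jog_arm --series '[[[0,0,-0.1],[0,0,0]],[[0,0,-0.2],[0,0,0]],[[0,0,-0.3],[0,0,0]],[[0,0,-0.38],[0,0,0]],[[0,0,-0.42],[0,0,0]],[[0,0,-0.435],[0,0,0]],[[0,0,-0.435],[0,0,0]]]'

```text
time: 18.6
eef_pos: [0.5004, 0.0, 0.0034]
ee_rot: [-0.08, 0.997, -0.0, 0.0]
wrist_force: [0.7, -0.2, -0.3]
grip_width: 0.0267
grasp_force: 30.0
```

Lower the last millimetres and check for contact.

>>> jog_arm --series '[[[0,0,-0.01],[0,0,0]],[[0,0,-0.015],[0,0,0]],[[0,0,-0.015],[0,0,0]]]'

```text
time: 18.98
eef_pos: [0.5004, 0.0, 0.0004]
ee_rot: [-0.08, 0.997, -0.0, 0.0]
wrist_force: [-0.5, -0.0, -0.2]
grip_width: 0.0269
grasp_force: 30.1
```

>>> jog_arm --series '[[[0,0,-0.005],[0,0,0]],[[0,0,-0.01],[0,0,0]],[[0,0,-0.01],[0,0,0]]]'

```text
time: 19.35
eef_pos: [0.5005, -0.0, 0.0002]
ee_rot: [-0.081, 0.997, -0.0, 0.001]
wrist_force: [-8.4, 0.8, 32.6]
grip_width: 0.0271
grasp_force: 33.4
```

>>> jog_arm --series '[[[0,0,0.006],[0,0,0]],[[0,0,0.006],[0,0,0]],[[0,0,0.006],[0,0,0]],[[0,0,0.1],[0,0,0]],[[0,0,0.3],[0,0,0]],[[0,0,0.5],[0,0,0]],[[0,0,0.6],[0,0,0]],[[0,0,0.6],[0,0,0]]]' --grip 0

```text
time: 20.35
eef_pos: [0.5013, -0.0001, 0.1193]
ee_rot: [-0.081, 0.997, -0.0, 0.001]
wrist_force: [-0.7, -0.1, -0.5]
grip_width: 0.0429
grasp_force: 0.0
```

>>> jog_arm --series '[[[0,0,0],[0,0,-0.5]],[[0,0,0],[0,0,-0.5]],[[0,0,0],[0,0,-0.5]],[[0,0,0],[0,0,-0.5]],[[0,0,0],[0,0,-0.5]],[[0,0,0],[0,0,-0.5]],[[0,0,0],[0,0,-0.5]],[[0,0,0],[0,0,-0.5]],[[0,0,0],[0,0,-0.5]],[[0,0,0],[0,0,-0.5]]]' --grip -1

```text
time: 21.6
eef_pos: [0.4995, 0.0001, 0.1169]
ee_rot: [0.648, 0.762, -0.001, -0.001]
wrist_force: [0.6, 0.4, -0.1]
grip_width: 0.0854
grasp_force: 0.0
```

```bash
cat >> h.py <<'E'
def look(f):
    from scipy.spatial.transform import Rotation as R
    s=telemetry.state();i=winfo();im=snap('wrist',f);Q=R.from_quat(s['ee_rot']).as_matrix()
    print(s['time'],np.round(s['eef_pos'],4),'yaw',np.degrees(np.arctan2(Q[1,0],Q[0,0])));return i,im
E
python3 - <<'E'
from h import *
i,im=look('w7.png')
x,y=proj(i,[.5,0,.018]).astype(int);print(x,y)
c,m=rectmask(im,(0,0,150),(179,45,255),(x-75,y-50,x+75,y+50));print('top .018',rect(i,c,.018))
for n in('scene','side'):
    I=imaging.camera_info(n);q=imaging.snapshot(n);a,b=proj(I,[.5,0,.018]).astype(int)
    k,_=rectmask(q,(0,0,170),(179,45,255),(a-30,b-25,a+30,b+25));print(n,rect(I,k,.018))
E
```

```text
21.6 [4.995e-01 1.000e-04 1.169e-01] yaw 99.26648257191239
321 202
top .018 ((502.5, -0.5), (66.2, 31.0), 9.4)
scene ((501.6, 0.5), (69.3, 32.3), 9.6)
side ((500.9, -3.4), (70.2, 34.9), 9.4)
```

>>> jog_arm --series '[[[0.01,0,-0.2],[0,0,0]],[[0.01,0,-0.35],[0,0,0]],[[0.01,0,-0.45],[0,0,0]],[[0.01,0,-0.52],[0,0,0]],[[0.01,0,-0.57],[0,0,0]],[[0.01,0,-0.59],[0,0,0]],[[0.01,0,-0.605],[0,0,0]],[[0.01,0,-0.605],[0,0,0]]]'

```text
time: 22.75
eef_pos: [0.5024, 0.0, -0.0026]
ee_rot: [0.648, 0.762, 0.0, 0.0]
wrist_force: [0.7, -0.5, -0.2]
grip_width: 0.0853
grasp_force: 0.0
```

>>> jog_arm --series '[[[0,0,0],[0,0,0]],[[0,0,0],[0,0,0]],[[0,0,0],[0,0,0]],[[0,0,0],[0,0,0]]]' --grip 1 --grip_force 35

```text
time: 23.25
eef_pos: [0.5025, -0.0, -0.002]
ee_rot: [0.648, 0.762, 0.0, 0.0]
wrist_force: [-1.6, -0.0, 8.6]
grip_width: 0.0633
grasp_force: 36.3
```

>>> jog_arm --series '[[[0,0,0.1],[0,0,0]],[[0,0,0.35],[0,0,0]],[[0,0,0.6],[0,0,0]],[[0.1,0.25,0.6],[0,0,0]],[[0.18,0.45,0.6],[0,0,0]],[[0.18,0.45,0.6],[0,0,0]]]'

```text
time: 24.0
eef_pos: [0.539, 0.0924, 0.1174]
ee_rot: [0.647, 0.763, 0.001, 0.0]
wrist_force: [-0.8, 0.6, -1.5]
grip_width: 0.0634
grasp_force: 39.4
```

Run:
```python
from h import *
import pickle
i,im=look('w8.png');pickle.dump(i,open('w8.pkl','wb'))
print(proj(i,[.5391,.1801,.03]),telemetry.state()['grip_width'])
n=np.array([.5391,.1801]);u=np.array([np.cos(np.radians(9.2)),np.sin(np.radians(9.2))]);v=np.array([-u[1],u[0]])
for nm,y in(('inner',.021),('outer',-.021)):
    a,b=proj(i,[*(n+v*y),.03]).astype(int)
    c,m=rectmask(im,(0,0,150),(179,45,255),(a-40,b-14,a+40,b+14));print(nm,(a,b),rect(i,c,.03))
x,y=proj(i,[.5391,.1801,.03]).astype(int);cv2.imwrite('pics/w8c.png',cv2.resize(im[max(y-80,0):y+120,x-130:x+130,::-1],(780,600)))
```

```text
24.0 [0.539  0.0924 0.1174] yaw 99.41748409977804
[339.60567181  98.75869555] 0.06326132429663182
inner (np.int64(339), np.int64(72)) ((535.1, 200.9), (43.0, 8.8), 9.1)
outer (np.int64(339), np.int64(125)) ((541.8, 159.3), (42.7, 8.7), 9.2)
```

View pics/w8c.png

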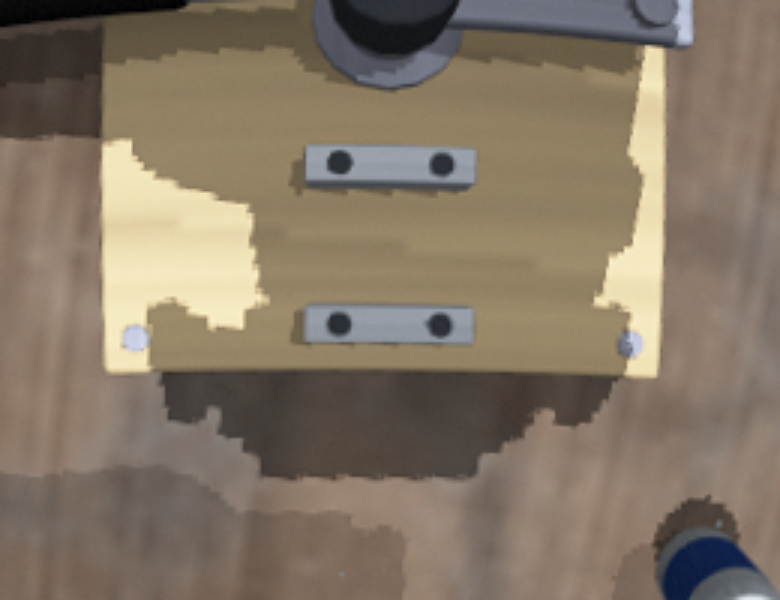

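The crop shows both cheeks cleanly, at (390,166) and (388,325), with a free slot between them. They average to a nest at (0.5385, 0.1801). The bottle at (700,550) is clear.

>>> jog_arm --series '[[[0,0.25,0],[0,0,0]],[[-0.002,0.44,0],[0,0,0]],[[-0.002,0.44,-0.15],[0,0,0]],[[-0.002,0.44,-0.3],[0,0,0]],[[-0.002,0.44,-0.37],[0,0,0]],[[-0.002,0.44,-0.37],[0,0,0]],[[-0.002,0.44,-0.37],[0,0,0]]]'

```text
time: 24.92
eef_pos: [0.5386, 0.1778, 0.0442]
ee_rot: [0.648, 0.762, 0.001, 0.0]
wrist_force: [0.1, 0.3, -1.3]
grip_width: 0.0631
grasp_force: 39.4
```

>>> jog_arm --series '[[[0,0.0135,0],[0,0,0]],[[0,0.0135,-0.04],[0,0,0]],[[0,0.0135,-0.08],[0,0,0]],[[0,0.0135,-0.11],[0,0,0]],[[0,0.0135,-0.11],[0,0,0]]]'

```text
time: 25.55
eef_pos: [0.5372, 0.1806, 0.0204]
ee_rot: [0.648, 0.762, -0.001, -0.0]
wrist_force: [-0.3, 0.6, -1.2]
grip_width: 0.0631
grasp_force: 39.4
```

>>> jog_arm --series '[[[0.003,0,-0.025],[0,0,0]],[[0.003,0,-0.043],[0,0,0]],[[0.003,0,-0.051],[0,0,0]],[[0.003,0,-0.051],[0,0,0]]]'

```text
time: 26.05
eef_pos: [0.5383, 0.1807, 0.0109]
ee_rot: [0.648, 0.762, -0.0, -0.0]
wrist_force: [0.1, -0.4, -0.7]
grip_width: 0.0631
grasp_force: 39.4
```

>>> jog_arm --series '[[[0,0,-0.005],[0,0,0]],[[0,0,-0.01],[0,0,0]],[[0,0,-0.01],[0,0,0]]]'

```text
time: 26.42
eef_pos: [0.5386, 0.1808, 0.01]
ee_rot: [0.648, 0.762, 0.0, 0.0]
wrist_force: [-3.3, -1.7, 11.1]
grip_width: 0.0634
grasp_force: 40.8
```

>>> jog_arm --series '[[[0,0,0.003],[0,0,0]],[[0,0,0.003],[0,0,0]],[[0,0,0.003],[0,0,0]],[[0,0,0.003],[0,0,0]],[[0,0,0.15],[0,0,0]],[[0,0,0.4],[0,0,0]],[[0,0,0.6],[0,0,0]],[[0,0,0.6],[0,0,0]],[[0,0,0.6],[0,0,0]]]' --grip -1

```text
time: 27.55
eef_pos: [0.538, 0.1807, 0.1284]
ee_rot: [0.648, 0.762, -0.0, -0.0]
wrist_force: [-1.1, 0.4, -0.1]
grip_width: 0.0852
grasp_force: 0.0
```

Run:
```python
from h import *
i,im=look('w9.png')
x,y=proj(i,[.5385,.18,.03]).astype(int)
c,m=rectmask(im,(0,0,150),(179,45,255),(x-70,y-60,x+70,y+60));print((x,y),rect(i,c,.03))
w=np.array([plane(i,p,.03)[:2] for p in c])-[.5385,.1801];t=np.radians(9.15);R=np.array([[np.cos(t),np.sin(t)],[-np.sin(t),np.cos(t)]]);q=(w@R.T)*1000
print('jig extents',q.min(0),q.max(0)); k=q[abs(q[:,1])<8];print('ends',np.median(k[k[:,0]<0],0),np.median(k[k[:,0]>0],0))
k=q[abs(q[:,0])>26];print('side y',k.min(0),k.max(0))
```

```text
27.55 [0.538  0.1807 0.1284] yaw 99.2345475370367
(np.int64(321), np.int64(203)) ((538.5, 186.9), (66.1, 39.7), 9.3)
jig extents [-31.97565486 -13.18775591] [34.08439964 26.52188179]
ends [-31.79121062   0.05773033] [33.63434158  0.10824943]
side y [-31.97565486 -12.85124868] [34.08439964 16.18928168]
```

The tube sits in the slot, with its ends at −31.8 and +33.6 mm, so it is within about 1–2 mm both ways. Now take the lever again.

>>> jog_arm --series '[[[-0.45,0.252,0],[0,0,0.5]],[[-0.45,0.252,0],[0,0,0.5]],[[-0.45,0.252,0],[0,0,0.5]],[[-0.45,0.252,0],[0,0,0.5]],[[-0.45,0.252,0],[0,0,0.5]],[[-0.45,0.252,0],[0,0,0.5]],[[-0.45,0.252,0],[0,0,0.5]],[[-0.45,0.252,0],[0,0,0.5]],[[-0.45,0.252,0],[0,0,0.5]]]' --grip 0

```text
time: 28.72
eef_pos: [0.4474, 0.2308, 0.1276]
ee_rot: [-0.082, 0.997, -0.0, -0.001]
wrist_force: [-0.1, -0.6, -0.8]
grip_width: 0.0426
grasp_force: 0.0
```

>>> jog_arm --series '[[[0,0,-0.15],[0,0,0]],[[0,0,-0.3],[0,0,0]],[[0,0,-0.4],[0,0,0]],[[0,0,-0.455],[0,0,0]],[[0,0,-0.455],[0,0,0]]]'

```text
time: 29.35
eef_pos: [0.4475, 0.2308, 0.037]
ee_rot: [-0.08, 0.997, -0.0, -0.001]
wrist_force: [-0.3, 0.5, -0.1]
grip_width: 0.0426
grasp_force: 0.0
```

>>> jog_arm --series '[[[0,0,0],[0,0,0]],[[0,0,0],[0,0,0]],[[0,0,0],[0,0,0]],[[0,0,0],[0,0,0]],[[0,0,0],[0,0,0]]]' --grip 1 --grip_force 20

```text
time: 29.98
eef_pos: [0.4489, 0.2313, 0.0387]
ee_rot: [-0.08, 0.997, 0.0, 0.001]
wrist_force: [-0.9, -0.6, 5.9]
grip_width: 0.0143
grasp_force: 23.0
```

>>> jog_arm --series '[[[-0.005,0.07,0],[0,0,-0.0556]],[[0.002,0.14,0],[0,0,-0.111]],[[0.02,0.209,0],[0,0,-0.167]],[[0.05,0.272,0],[0,0,-0.222]],[[0.092,0.33,0],[0,0,-0.278]],[[0.142,0.38,0],[0,0,-0.333]],[[0.2,0.42,0],[0,0,-0.389]],[[0.264,0.449,0],[0,0,-0.444]],[[0.316,0.464,0],[0,0,-0.487]],[[0.316,0.464,0],[0,0,-0.487]]]'

```text
time: 31.22
eef_pos: [0.5128, 0.322, 0.0387]
ee_rot: [0.634, 0.774, -0.001, 0.002]
wrist_force: [-0.4, -10.1, 10.6]
grip_width: 0.0142
grasp_force: 23.6
```

>>> jog_arm --series '[[[0.012,0.002,0],[0,0,-0.01]],[[0.022,0.003,0],[0,0,-0.016]],[[0.022,0.003,0],[0,0,-0.016]]]'

```text
time: 31.6
eef_pos: [0.515, 0.3223, 0.0387]
ee_rot: [0.652, 0.758, -0.002, 0.001]
wrist_force: [-6.2, -11.0, 13.3]
grip_width: 0.0143
grasp_force: 23.9
```

>>> jog_arm --series '[[[0,0,0],[0,0,0]],[[0,0,0],[0,0,0]],[[0,0,0],[0,0,0]],[[0,0,0.2],[0,0,0]],[[0,0,0.5],[0,0,0]],[[0,0,0.8],[0,0,0]],[[0,-0.3,0.9],[0,0,0]],[[0,-0.6,0.9],[0,0,0]],[[0,-0.6,0.9],[0,0,0]]]' --grip 0

```text
time: 32.72
eef_pos: [0.5163, 0.2013, 0.2186]
ee_rot: [0.653, 0.757, 0.0, 0.0]
wrist_force: [-0.1, -0.7, -0.4]
grip_width: 0.0425
grasp_force: 0.0
```

Run:
```python
from h import *
i,im=look('w10.png');f=lambda x,y:(x/800*300+170,y/600*225+60)
o=np.array([.5281+.0008,.2445-.005])
p=np.array([.5281,.2445])
t=np.radians(9.15);R=np.array([[np.cos(t),np.sin(t)],[-np.sin(t),np.cos(t)]])
# lever black mask -> angle, only outside gripper
x,y=proj(i,[*(p+.08*np.array([-.159,.987])),.06]).astype(int)
hsv=cv2.cvtColor(im,cv2.COLOR_RGB2GRAY)[y-50:y+50,x-40:x+40];m=(hsv<45).astype(np.uint8)
c=max(cv2.findContours(m,0,1)[0],key=cv2.contourArea)[:,0,:]+[x-40,y-50]
print('grip',rect(i,c,.058))
x,y=proj(i,[.5385,.18,.03]).astype(int);print(x,y)
c,_=rectmask(im,(0,0,130),(179,45,255),(x-70,y-60,x+70,y+60))
q=(np.array([plane(i,k,.03)[:2] for k in c])-[.5385,.1801])@R.T*1000;print(q.min(0),q.max(0))
cv2.imwrite('pics/w10c.png',cv2.resize(im[y-130:y+95,x-150:x+150,::-1],(800,600)))
```

```text
32.725 [0.5163 0.2013 0.2186] yaw 98.45770227485784
grip ((515.2, 322.9), (60.4, 15.6), 100.2)
337 200
[-73.98917042 -26.53398819] [74.49878255 56.55056002]
```

Lever measured at 99.3–100.2°, against 99.15° for the closed stop. One numeric check of the tube, then I'll hand in.

Run:
```python
from h import *
i=winfo();im=cv2.imread('pics/w10.png')[:,:,::-1].copy();t=np.radians(9.15);u=np.array([np.cos(t),np.sin(t)]);v=np.array([-u[1],u[0]])
h=cv2.cvtColor(im,cv2.COLOR_RGB2HSV)
def row(y,z=.03):
    s=np.arange(-45,46)
    return ''.join('#' if h[tuple(proj(i,[*(np.array([.5385,.1801])+u*a/1000+v*y/1000),z])[::-1].round().astype(int))][1]<45 else '.' for a in s)
for y in range(-32,34,4): print('%4d'%y,row(y))
```

```text
-32 ###################.#.................#######..#...###.....###########.....................
 -28 #########.###..#######................#.####....###################........................
 -24 .........................#######################################...........................
 -20 ........................########..########################.#########.......................
 -16 ####################....############################################.##.#....#.##..#.#.....
 -12 #################.##.....##########################################..#....##....###########
  -8 ######.##.#.#.##################################################################.#.####.###
  -4 ..............##################################################################...........
   0 ##..##..#......#################################################################...........
   4 ...............##################################################################....######
   8 ..............###################################################################.#########
  12 ..............##################################################################....##.....
  16 ..............##################################################################...........
  20 ...............###############################################################.............
  24 .......................########...#######################....########......................
  28 ........................############################################.......................
  32 .........................###########.###################...................................
```

```bash
python3 -c "
from h import *
print(job.finish_job())"
```

```text
the job is handed in; nothing more can be done
None
```

I handed the job in at about 33 s: by my last camera and touch checks the tube is seated about 1–2 mm off the slot's middle, the handle is within about 1° of its closed stop, and the arm is clear. The first handle swing and first tube grasp missed and were redone, I viewed 11 pictures against the limit of 10, and the final check on the tube was rough.

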